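# Feel out the worn plugs of a dry-block heater

## Robot

A 6-joint arm with a two-finger parallel gripper is mounted at the origin on a cart in front of the work surface, level with it; the furniture and walls round the work are solid. World frame = base frame: x ahead of the robot, y to its left, z up, the work surface at z = 0. Lengths are in m, angles in degrees, forces in N, time in s.
With the tool pointing down it reaches from about 0.4 to 0.825 m from the base axis. Payload 7 kg.
Tool frame: the origin (TCP) lies at the very end of the fingers, on their centre line; the grasp point (between the pads) lies 19 mm behind it; y points along the fingers, x is the direction in which the jaws open and shut, and the axes are right-handed (so a half turn about y gives the same grasp; the last joint's range is limited). The gripper opens to 88 mm and grips with 3 to 60 N. Pads are 19 mm wide; open, the fingers measure 130 mm over their backs; the gripper's body (78 mm by 193 mm) begins 47 mm behind the grasp point.
Start: joints at [-52.019, 20.546, 0.682, 0, -70.136, -16.507], TCP at [0.247, -0.628, 0.227] pointing down, gripper open.
Joint ranges: [-176.03, 176.03], [-82.01, 121.73], [-58.28, 71.71], [-173.87, 95.51], [-174.79, -0.11], [-173.66, 173.66]. Speed limits (degrees/s): [136.94, 136.94, 172.46, 180, 180, 180].

## Interface

Orientations are given as [roll, pitch, yaw] about the fixed x, y, z axes, in that order (R = Rz(yaw) Ry(pitch) Rx(roll)).
In Python, from plant import ctrl gives the robot as it stands.
- The arm moves only by the shell command python3 -m crank 'ROWS'. ROWS is JSON, a list that holds one entry, the list of rows, each a list of 5 numbers: the closure, from -1 (fully open) to 1 (shut), then the shift along the tool's x, y, z in mm, then the turn about the tool's y in rad. In form: [[[claw, x, y, z, turn], ...]]. A call has 1 to 12 rows; each row is the pose to reach, as a shift and turn from the pose commanded when the call began, along the tool's axes at that moment; what a row does not reach only later rows make up. A row lasts 1/8 s, in which the tool goes at most 62.5 mm and 10.7 degrees, less where a joint would pass 70% of its speed; a pose out of reach is approached as far as the arm can. A call with a gripper value outside its range is refused whole. The fingers move at their own pace and stop on an object; the grip force is fixed at half the most. Time passes only in rows, so rows that repeat a pose let the fingers close. It gives the time, the measured TCP pose, the force and the opening at its end, in the units of the state.
- ctrl.get_obs(): the state, without advancing time (a new reading comes with each control period).
- ctrl.snapshot(name): name is "side" or "top" or "wrist"; returns the picture (384x512x3 uint8, red, green, blue); there is no depth.
- ctrl.camera_model(name): a dict with "fx", "fy", "cx", "cy" (pixels), "origin" and "orientation" of the camera in the world; the wrist camera has in their place "hand_eye" (4x4, takes a point from camera to tool coordinates, whose origin is the TCP and whose axes are the tool frame's). Camera axes: x right, y down, z forward; pixel columns grow to the right and rows downward; lengths in m; the calibration is good to about 2 mm. The wrist camera is an equidistant fisheye: a pixel r from the principal point sees the ray r / f radians off the axis. A picture is of the moment at which its call begins: read the wrist's pose just before it. camera_model takes no time and is no camera call.
- ctrl.close_job(): hands the job in, once; it reports no verdict.
Trained networks look in the newest picture that a camera, given by its name, has taken for a name from the list of things; names that differ only in an ending like _2 or _b are one class to them, and where a whole thing is asked for, a point or a joint stands for the part that bears it (a point fixed in the world has none). Each returns a list of dicts, best first, with "confidence" (0 to 1); they miss things now and then, are a little off and sometimes report something else, mostly with a low value. They report only what shows in the picture. A call takes as long as a camera call.
- ctrl.find_in(camera, name): "extent" ([left, top, width, height] in pixels, round what is visible of it).
The state is a dict: "clock": time; "joint_pos": joint angles; "qvel": joint speeds; "tau": joint torques, N m; "tool_pos": TCP position; "orientation": TCP orientation; "force": force on the tool from outside, world axes, zero at the start; "moment": the same for the moment, N m; "opening": finger opening in m.
Only numpy, scipy, OpenCV 4.12 (cv2) and the standard library are available. Lean on these libraries where they do the work, as an engineer would, in place of code of your own. Each camera call takes 0.05 s, during which the arm holds its last target.

## Task

Two of the four wells in the heater block are worn wide, so their black-headed plugs have clear side play; the other two plugs fit snugly. Rock the heads gently from side to side to feel which are loose, lift just those two plugs out and leave them in the blue tray. Do not force a plug against its well or pull a snug one out, and leave the other things on the cabinet where they are.

Things in the scene. Friction and masses are not known exactly. Their poses are not given: they have to be found in the camera images.
- heater: dry-block heater, fixed: white housing 118 x 262 mm in plan, 37 mm high, and on it an aluminium block 62 x 226 mm whose flat top is 79 mm above the cabinet top. Origin: centre of the underside; z up, y along the row of four wells at x = 0, y = -84, -28, 28, 84 mm.
- block_top (a point): centre of the block's top face. Wells: round blind holes, 36 mm deep, a plug in each, its shank 16 mm across. A snug well is 17.5 mm wide: the plug shifts about 1.5 mm side to side in all (plus the give of the gripper); a worn one 22 mm: about 6 mm. Polished, slippery; all lift straight out. Which are worn changes from start to start; the flanges hide it.
- plug_1_head (a point): centre of the head of one of four plugs, all alike, 70 g: upright black cylinder 24 mm across, 26 mm tall (13 mm below to 13 mm above this point), grey band, on a 12 mm stem 12 mm long; below a steel flange 34 mm across, 4 mm thick, resting on the block (its underside 29 mm below this point), and a steel shank in the well, ending 61 mm below this point. z points up.
- plug_2_head (a point): centre of the head of one of four plugs, all alike, 70 g: upright black cylinder 24 mm across, 26 mm tall (13 mm below to 13 mm above this point), grey band, on a 12 mm stem 12 mm long; below a steel flange 34 mm across, 4 mm thick, resting on the block (its underside 29 mm below this point), and a steel shank in the well, ending 61 mm below this point. z points up.
- plug_3_head (a point): centre of the head of one of four plugs, all alike, 70 g: upright black cylinder 24 mm across, 26 mm tall (13 mm below to 13 mm above this point), grey band, on a 12 mm stem 12 mm long; below a steel flange 34 mm across, 4 mm thick, resting on the block (its underside 29 mm below this point), and a steel shank in the well, ending 61 mm below this point. z points up.
- plug_4_head (a point): centre of the head of one of four plugs, all alike, 70 g: upright black cylinder 24 mm across, 26 mm tall (13 mm below to 13 mm above this point), grey band, on a 12 mm stem 12 mm long; below a steel flange 34 mm across, 4 mm thick, resting on the block (its underside 29 mm below this point), and a steel shank in the well, ending 61 mm below this point. z points up.
- tray: blue open parts tray on the cabinet top, fixed, 150 x 170 mm outside, 34 mm high, walls and floor 4 mm. Origin: centre of its underside; x across the 150 mm, z up.
- stain_jar: bystander, loose: clear glass staining jar with dark liquid, 67 mm wide, 98 mm tall. Origin: centre of its underside.
- reagent: bystander, loose: white bottle with a red cap, 44 mm wide, 90 mm tall. Origin: centre of its underside.
- pot: bystander, loose: white specimen pot with a yellow cap, 50 mm wide, 55 mm tall. Origin: centre of its underside.

How it is judged:
By the outcome, as a careful person would: the job done as asked, in the order asked, and still so for the second after the job is handed in, with the robot touching nothing.
It also fails if it takes over 72 s, if anything falls off the work surface, if the arm or the gripper's body presses on something with over 40 N, if the wrist force passes 120 N, or if a joint passes its speed limit or range.

## Working session

There is one attempt and no reset: what is moved stays moved. The work goes in short steps, Python scripts to look and compute and a shell command to move; the robot and the scene stay as the last step left them, time stands still between calls to the robot, and variables do not carry over. Pictures are saved under pics/ and viewed, and the job is handed in when it is done.

```bash
mkdir -p pics; ls; python3 - <<'E'
from plant import ctrl
import cv2
o=ctrl.get_obs();print(o)
for n in("top","side","wrist"):
    im=ctrl.snapshot(n);cv2.imwrite(f"pics/{n}0.png",im[:,:,::-1])
    print(n,ctrl.camera_model(n))
    for k in("heater","plug_1_head","tray","stain_jar","reagent","pot"):
        print(k,[(d['extent'],round(d['confidence'],2)) for d in ctrl.find_in(n,k)][:6])
E
```

```text
pics
{'clock': 0.0, 'joint_pos': array([-5.20182943e+01,  2.05899848e+01,  6.31688141e-01, -2.09687639e-02,
       -7.01352674e+01, -1.65052883e+01]), 'qvel': array([ 0.03443776, -0.08965443,  0.02421594, -0.0960679 , -0.1221023 ,
       -0.00455575]), 'tau': array([-1.07551332e-03, -5.82717419e+01,  2.93057352e+01,  6.99748412e+00,
        6.76450931e-03, -1.60525137e-04]), 'tool_pos': array([ 0.24690072, -0.62767735,  0.22562055]), 'orientation': array([-8.99923150e+01, -9.53093525e-02,  1.11469270e+02]), 'force': array([ 0.18599074, -0.06712138,  0.35415264]), 'moment': array([ 0.04344146,  0.00951732, -0.01347987]), 'opening': 0.08753339673421465}
top {'fx': 454.4706594614679, 'fy': 454.4706594614679, 'cx': 253.9585108615009, 'cy': 188.53838014879398, 'origin': array([0.43252787, 0.00361844, 1.39066554]), 'orientation': array([-1.73828802e+02, -1.21681727e-01, -9.06754519e+01])}
heater [([180.3, 203.6, 93.7, 58.3], 0.97)]
plug_1_head [([251.3, 218.1, 11.8, 16.7], 0.54)]
tray [([308.2, 192.5, 68.6, 63.5], 0.55)]
stain_jar [([272.2, 155.0, 21.6, 27.7], 0.9), ([195.9, 234.6, 7.8, 11
[... 748 characters left out ...]
32.1, 203.9, 70.0, 80.5], 0.31)]
pot [([332.6, 156.5, 17.8, 20.4], 0.8), ([260.9, 220.3, 6.6, 17.3], 0.53)]
wrist {'fx': 297.3186396354542, 'fy': 297.3186396354542, 'cx': 258.7197416466178, 'cy': 188.50157663124656, 'hand_eye': array([[ 9.99998539e-01, -1.30254348e-03, -1.10690061e-03,
         2.59299860e-04],
       [ 7.53500404e-04, -2.45343077e-01,  9.69436025e-01,
        -1.56830637e-01],
       [-1.53430298e-03, -9.69435443e-01, -2.45341738e-01,
         6.41318837e-02],
       [ 0.00000000e+00,  0.00000000e+00,  0.00000000e+00,
         1.00000000e+00]])}
heater []
plug_1_head []
tray [([353.1, 332.3, 21.3, 51.7], 0.76)]
stain_jar []
reagent [([355.6, 335.0, 18.6, 48.6], 0.4)]
pot []
```

```bash
python3 - <<'E'
import cv2,numpy as np
a=cv2.imread("pics/top0.png")[130:290,90:420];cv2.imwrite("pics/top0c.png",cv2.resize(a,None,fx=2.4,fy=2.4,interpolation=cv2.INTER_CUBIC))
a=cv2.imread("pics/side0.png")[140:330,140:390];cv2.imwrite("pics/side0c.png",cv2.resize(a,None,fx=3,fy=3,interpolation=cv2.INTER_CUBIC))
E
```

```text
(no output)
```

View pics/top0c.png

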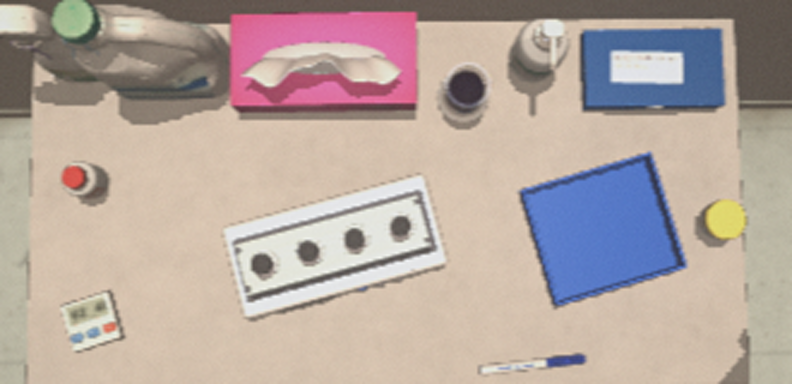

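View pics/side0c.png

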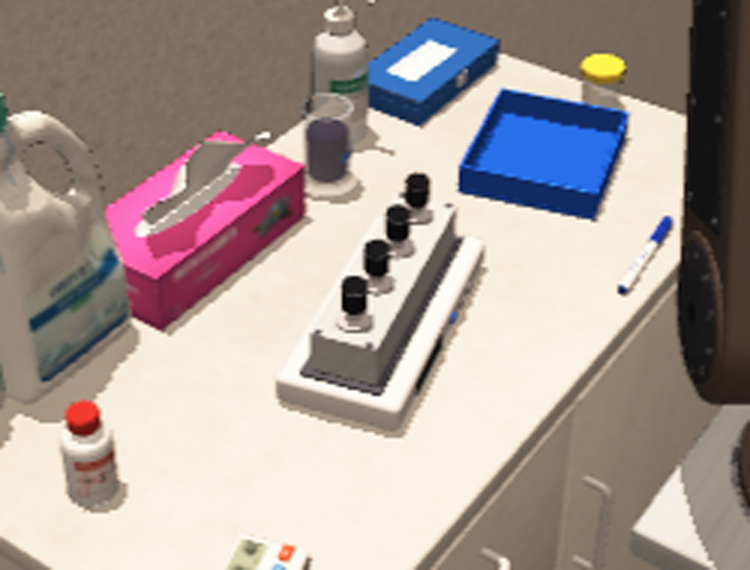

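View pics/wrist0.png

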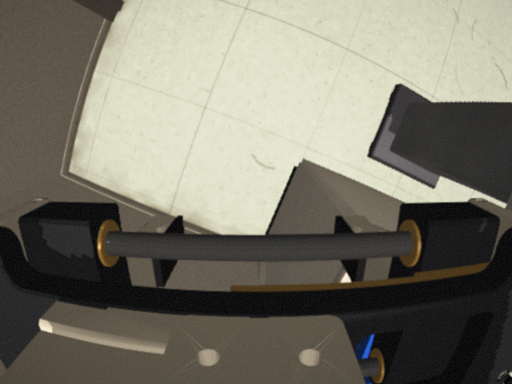

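```bash
cat > h.py <<'E'
import numpy as np,cv2
from scipy.spatial.transform import Rotation as R
from plant import ctrl
def rot(o): return R.from_euler('xyz',o,degrees=True).as_matrix()
def ray(n,u,v):
    m=ctrl.camera_model(n); d=np.array([(u-m['cx'])/m['fx'],(v-m['cy'])/m['fy'],1.])
    return m['origin'],rot(m['orientation'])@d
def atz(n,u,v,z):
    o,d=ray(n,u,v); return o+d*(z-o[2])/d[2]
def proj(n,p):
    m=ctrl.camera_model(n); q=rot(m['orientation']).T@(np.asarray(p)-m['origin']); return m['fx']*q[0]/q[2]+m['cx'],m['fy']*q[1]/q[2]+m['cy']
E
python3 - <<'E'
from h import *
im=cv2.imread("pics/top0.png");g=im.max(2)
def blobs(g,box,th,lo,hi):
    x0,y0,x1,y1=box
    n,l,s,c=cv2.connectedComponentsWithStats((g[y0:y1,x0:x1]<th).astype(np.uint8))
    return [(c[i]+[x0,y0],s[i]) for i in range(1,n) if lo<s[i][4]<hi]
P=[]
for c,s in blobs(g,(185,205,272,260),75,30,150):
    p=atz("top",*c,0.112);P.append(p);print(c.round(1),s,p.round(4))
im2=cv2.imread("pics/side0.png");
for c,s in blobs(im2.max(2),(235,190,290,250),60,30,250):
    print("side",c.round(1),s, atz("side",*c,0.108).round(4))
c2=lambda u,v:(u/2.4+90,v/2.4+130)
for nm,u,v,z in[("traycorner",522,190,.034),("t",651,154,.034),("t",686,268,.034),("t",557,305,.034),("h",224,228,.037),("h",423,175,.037),("h",446,264,.037),("h",248,318,.037),("pot",725,219,.055),("jar",465,88,.098),("reag",74,178,.09)]:
    print(nm,atz("top",*c2(u,v),z).round(4))
E
```

```text
side [278.6 203.1] [40  8  8 12 70] [ 0.4739 -0.0063  0.108 ]
side [272.1 214.2] [34 19  8 12 73] [0.4592 0.0482 0.108 ]
side [265.1 225.6] [27 30  8 12 80] [0.4457 0.1017 0.108 ]
side [257.5 238.2] [19 42  8 13 84] [0.4314 0.1568 0.108 ]
traycorner [ 0.5153 -0.1603  0.034 ]
t [ 0.5585 -0.3227  0.034 ]
t [ 0.4165 -0.3607  0.034 ]
t [ 0.3731 -0.1999  0.034 ]
h [0.4724 0.21   0.037 ]
h [ 0.5352 -0.0372  0.037 ]
h [ 0.4249 -0.0639  0.037 ]
h [0.362 0.18  0.037]
pot [ 0.4757 -0.4052  0.055 ]
jar [ 0.6345 -0.0872  0.098 ]
reag [0.5325 0.3813 0.09  ]
```

```bash
python3 - <<'E'
from h import *
im=cv2.imread("pics/top0.png")
g=im.max(2)
for x0,y0 in [(263,264),(308,251),(354,240),(400,227)]:
    cx,cy=round(x0/2.4+90),round(y0/2.4+130)
    w=g[cy-7:cy+8,cx-7:cx+8]
    m=(w<95)
    v,u=np.nonzero(m); print(m.sum(),w.min(),(u.mean()+cx-7).round(1),(v.mean()+cy-7).round(1),atz("top",u.mean()+cx-7,v.mean()+cy-7,.115).round(4),(np.ptp(u)+1,np.ptp(v)+1))
E
```

```text
18 84 198.6 240.1 [0.4277 0.1555 0.115 ] (np.int64(7), np.int64(7))
13 86 217.8 235.0 [0.4411 0.1016 0.115 ] (np.int64(7), np.int64(6))
7 91 237.3 229.4 [0.456  0.0473 0.115 ] (np.int64(6), np.int64(7))
10 91 257.3 223.8 [ 0.471  -0.0089  0.115 ] (np.int64(6), np.int64(7))
```

```bash
python3 -m crank '[[[-0.2,494,40,-437,-1.449],[-0.2,494,40,-437,-1.449],[-0.2,494,40,-437,-1.449],[-0.2,494,40,-437,-1.449],[-0.2,494,40,-437,-1.449],[-0.2,494,40,-437,-1.449],[-0.2,494,40,-437,-1.449],[-0.2,494,40,-437,-1.449],[-0.2,494,40,-437,-1.449],[-0.2,494,40,-437,-1.449],[-0.2,494,40,-437,-1.449],[-0.2,494,40,-437,-1.449]]]'
python3 - <<'E'
from h import *
o=ctrl.get_obs();print(o['clock'],o['tool_pos'],o['orientation'],o['force'],o['opening'],o['joint_pos'])
im=ctrl.snapshot("wrist");cv2.imwrite("pics/w1.png",im[:,:,::-1])
for k in("plug_1_head",):
        print(k,[(d['extent'],round(d['confidence'],2)) for d in ctrl.find_in("wrist",k)][:6])
E
```

```text
clock: 2.55
tool_pos: [0.4737, -0.0063, 0.1865]
orientation: [-90.0, 0.0, -165.3]
force: [-0.5, 0.1, 0.6]
opening: 0.0526
2.55 [ 0.47365761 -0.00630235  0.1864835 ] [-8.99969005e+01  7.89039684e-03 -1.65310099e+02] [-0.48167166  0.0695691   0.63459614] 0.05257189163385227 [ 2.31261060e+01  3.18413234e+00 -2.72679860e+01  4.89977610e-03
 -5.95405315e+01 -8.43868892e+00]
plug_1_head [([242.1, 169.9, 36.2, 43.7], 0.92)]
```

View pics/w1.png

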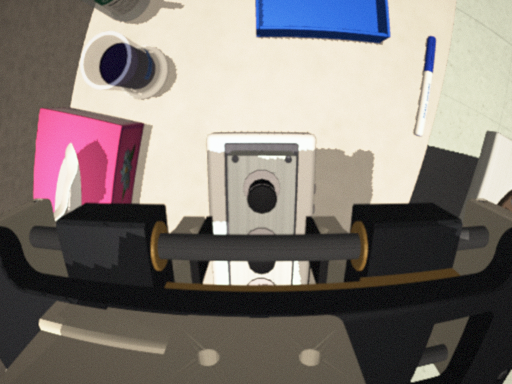

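```bash
cat >> h.py <<'E'
def watz(u,v,z,o):
    m=ctrl.camera_model("wrist"); du=np.array([u-m['cx'],v-m['cy']]); r=np.hypot(*du); th=r/m['fx']
    d=np.array([*(du/r*np.sin(th)),np.cos(th)]); H=m['hand_eye']; Rt=rot(o['orientation'])
    C=o['tool_pos']+Rt@H[:3,3]; D=Rt@H[:3,:3]@d
    return C+D*(z-C[2])/D[2]
def wproj(p,o):
    m=ctrl.camera_model("wrist"); H=m['hand_eye']; q=np.linalg.inv(H)@np.r_[rot(o['orientation']).T@(np.asarray(p)-o['tool_pos']),1]
    r=np.hypot(q[0],q[1]);th=np.arctan2(r,q[2]);return m['cx']+m['fx']*th*q[0]/r,m['cy']+m['fx']*th*q[1]/r
E
python3 - <<'E'
from h import *
o=ctrl.get_obs()
for p in [(.4725,-.0076,.121),(.4725,-.0076,.095),(.4576,.0478,.121),tuple(o['tool_pos'])]: print(wproj(p,o))
print(watz(262,199,.121,o), watz(261.5,186,.083,o))
a=cv2.imread("pics/w1.png")[120:300,190:340];cv2.imwrite("pics/w1c.png",cv2.resize(a,None,fx=3.3,fy=3.3,interpolation=cv2.INTER_CUBIC))
E
```

```text
(np.float64(260.78215566469544), np.float64(200.66321895390448))
(np.float64(260.57793762739857), np.float64(192.1196485189331))
(np.float64(261.3133258124237), np.float64(265.50996148039))
(np.float64(261.45533976773055), np.float64(232.13744524498486))
[ 0.47192178 -0.00914389  0.121     ] [ 0.47225827 -0.01026881  0.083     ]
```

View pics/w1c.png

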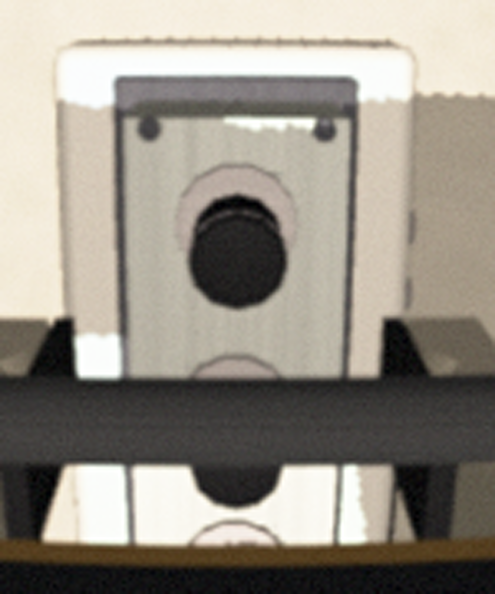

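```bash
python3 - <<'E'
from h import *
m=ctrl.camera_model("wrist");print(m)
o=ctrl.get_obs();print(wproj(o['tool_pos'],o), watz(261.8,198.5,.121,o),o['tool_pos'],o['clock'])
d=watz(261.8,198.5,.121,o)-o['tool_pos'];print(rot(o['orientation']).T@d)
E
```

```text
{'fx': 297.3186396354542, 'fy': 297.3186396354542, 'cx': 258.7197416466178, 'cy': 188.50157663124656, 'hand_eye': array([[ 9.99998795e-01, -1.43036360e-03, -6.03210068e-04,
        -1.42013986e-03],
       [ 2.35187491e-04, -2.44494370e-01,  9.69650683e-01,
        -1.56831165e-01],
       [-1.53443450e-03, -9.69649657e-01, -2.44493739e-01,
         6.51600049e-02],
       [ 0.00000000e+00,  0.00000000e+00,  0.00000000e+00,
         1.00000000e+00]])}
(np.float64(261.45533976773055), np.float64(232.13744524498486)) [ 0.4721749  -0.00949708  0.121     ] [ 0.47272623 -0.0082479   0.18651378] 2.65
[0.00082616 0.06551407 0.00106909]
```

```bash
python3 -m crank '[[[-0.2,1.2,40,1,0],[-0.2,1.2,80,1,0],[-0.2,1.2,94,1,0],[0.3,1.2,94,1,0],[0.36,1.2,94,1,0],[0.36,1.2,94,1,0],[0.36,1.2,94,1,0]]]'
python3 -m crank '[[[0.42,0,0,0,0],[0.42,0,0,0,0],[0.42,0,0,0,0]]]'

```

```text
clock: 3.52
tool_pos: [0.4725, -0.0095, 0.0933]
orientation: [-90.0, 0.1, -165.5]
force: [-0.6, -0.1, 0.1]
opening: 0.0281
clock: 3.9
tool_pos: [0.472, -0.0097, 0.0926]
orientation: [-90.0, -0.0, -165.5]
force: [0.7, -0.9, -1.1]
opening: 0.0256
```

```bash
python3 -m crank '[[[0.46,0,0,0,0],[0.46,0,0,0,0]]]'
python3 -m crank '[[[0.6,0,0,0,0],[0.6,0,0,0,0],[0.6,0,0,0,0],[0.6,0,0,0,0]]]'

```

```text
clock: 4.15
tool_pos: [0.472, -0.0097, 0.0925]
orientation: [-90.0, -0.0, -165.5]
force: [-1.0, 0.7, 0.1]
opening: 0.0241
clock: 4.65
tool_pos: [0.472, -0.0097, 0.0925]
orientation: [-90.0, -0.0, -165.5]
force: [0.6, -0.3, -1.0]
opening: 0.0235
```

```bash
python3 -m crank '[[[0.6,0.7,0,0,0],[0.6,0.7,0,0,0],[0.6,0.7,0,0,0]]]'
python3 -m crank '[[[0.6,0.7,0,0,0],[0.6,0.7,0,0,0],[0.6,0.7,0,0,0]]]'

```

```text
clock: 5.03
tool_pos: [0.4714, -0.0098, 0.0926]
orientation: [-90.0, 0.0, -165.5]
force: [0.8, 1.0, -0.1]
opening: 0.0233
clock: 5.4
tool_pos: [0.4712, -0.0099, 0.0928]
orientation: [-90.0, 0.1, -165.5]
force: [2.9, 1.5, 0.2]
opening: 0.0232
```

```bash
python3 -m crank '[[[0.6,-1.4,0,0,0],[0.6,-1.9,0,0,0],[0.6,-1.9,0,0,0],[0.6,-1.9,0,0,0]]]'
python3 -m crank '[[[0.6,-0.7,0,0,0],[0.6,-0.7,0,0,0],[0.6,-0.7,0,0,0]]]'

```

```text
clock: 5.9
tool_pos: [0.4723, -0.0097, 0.0925]
orientation: [-90.0, -0.0, -165.5]
force: [-0.8, -0.3, 2.4]
opening: 0.0232
clock: 6.28
tool_pos: [0.473, -0.0095, 0.0925]
orientation: [-90.0, -0.0, -165.5]
force: [-1.4, -0.4, 2.4]
opening: 0.0236
```

```bash
python3 -m crank '[[[0.6,-0.7,0,0,0],[0.6,-0.7,0,0,0],[0.6,-0.7,0,0,0]]]'

```

```text
clock: 6.65
tool_pos: [0.4732, -0.0095, 0.0925]
orientation: [-90.0, -0.1, -165.5]
force: [-3.8, -0.3, 5.3]
opening: 0.0234
```

```bash
python3 -m crank '[[[0.6,1.6,0,0,0],[0.6,1.6,0,0,0],[0.2,1.6,0,0,0],[-0.2,1.6,0,0,0],[-0.2,1.6,0,0,0],[-0.2,1.6,0,-28,0],[-0.2,1.6,0,-56,0],[-0.2,1.6,0,-56,0],[0.36,1.6,0,-56,0],[0.36,1.6,0,-56,0],[0.36,1.6,0,-56,0]]]'
python3 - <<'E'
from h import *
o=ctrl.get_obs()
im=ctrl.snapshot("wrist");cv2.imwrite("pics/w2.png",im[:,:,::-1])
a=im[120:300,190:340,::-1];cv2.imwrite("pics/w2c.png",cv2.resize(a,None,fx=3.3,fy=3.3,interpolation=cv2.INTER_CUBIC))
E
```

```text
clock: 8.02
tool_pos: [0.4583, 0.0441, 0.0925]
orientation: [-90.0, -0.0, -165.6]
force: [0.3, -0.4, -0.7]
opening: 0.03
```

View pics/w2c.png

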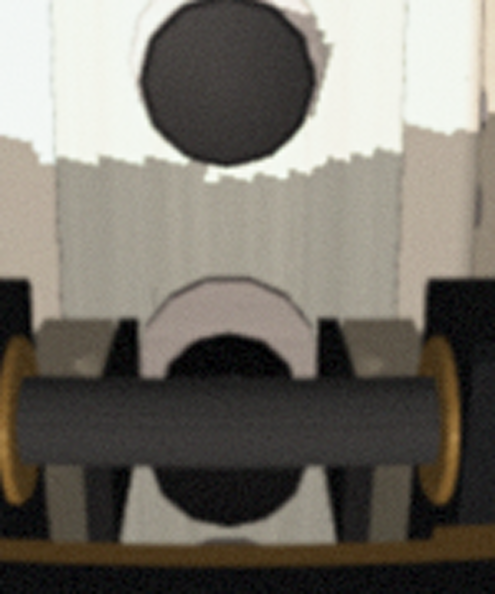

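```bash
python3 -m crank '[[[0.42,0,0,0,0],[0.44,0,0,0,0],[0.46,0,0,0,0],[0.6,0,0,0,0],[0.6,0,0,0,0],[0.6,0,0,0,0]]]'
python3 -m crank '[[[0.6,0.7,0,0,0],[0.6,0.7,0,0,0],[0.6,0.7,0,0,0]]]'

```

```text
clock: 8.82
tool_pos: [0.4583, 0.0446, 0.0926]
orientation: [-90.0, 0.0, -165.5]
force: [0.2, 0.2, 0.5]
opening: 0.0233
clock: 9.2
tool_pos: [0.4576, 0.0444, 0.0926]
orientation: [-90.0, -0.0, -165.5]
force: [0.1, -0.0, -0.1]
opening: 0.0235
```

```bash
python3 -m crank '[[[0.6,0.7,0,0,0],[0.6,0.7,0,0,0],[0.6,0.7,0,0,0]]]'
python3 -m crank '[[[0.6,-1.4,0,0,0],[0.6,-2.1,0,0,0],[0.6,-2.1,0,0,0],[0.6,-2.1,0,0,0]]]'

```

```text
clock: 9.57
tool_pos: [0.4569, 0.0442, 0.0926]
orientation: [-90.0, -0.0, -165.5]
force: [-0.2, -0.9, -0.2]
opening: 0.0234
clock: 10.07
tool_pos: [0.4589, 0.0447, 0.0925]
orientation: [-90.0, -0.0, -165.5]
force: [0.5, 0.3, 0.2]
opening: 0.0233
```

```bash
python3 -m crank '[[[0.6,-0.8,0,0,0],[0.6,-0.8,0,0,0],[0.6,-0.8,0,0,0]]]'
python3 -m crank '[[[0.6,-0.7,0,0,0],[0.6,-0.7,0,0,0],[0.6,-0.7,0,0,0]]]'

```

```text
clock: 10.45
tool_pos: [0.4597, 0.045, 0.0926]
orientation: [-90.0, 0.0, -165.5]
force: [-0.5, -0.3, -0.4]
opening: 0.0234
clock: 10.82
tool_pos: [0.4604, 0.0451, 0.0926]
orientation: [-90.0, 0.0, -165.5]
force: [0.3, 1.1, -0.0]
opening: 0.0234
```

```bash
python3 -m crank '[[[0.6,1.8,0,0,0],[0.6,1.8,0,0,0],[0.2,1.8,0,0,0],[-0.2,1.8,0,0,0],[-0.2,1.8,0,0,0],[-0.2,1.8,0,-30,0],[-0.2,1.8,0,-58,0],[-0.2,1.8,0,-58,0],[0.36,1.8,0,-58,0],[0.36,1.8,0,-58,0],[0.36,1.8,0,-58,0]]]'
python3 - <<'E'
from h import *
o=ctrl.get_obs()
im=ctrl.snapshot("wrist")
a=im[120:300,190:340,::-1];cv2.imwrite("pics/w3c.png",cv2.resize(a,None,fx=3.3,fy=3.3,interpolation=cv2.INTER_CUBIC))
E
```

```text
clock: 12.2
tool_pos: [0.4442, 0.1003, 0.0925]
orientation: [-90.0, -0.0, -165.6]
force: [-0.1, 0.7, 0.3]
opening: 0.0305
```

View pics/w3c.png

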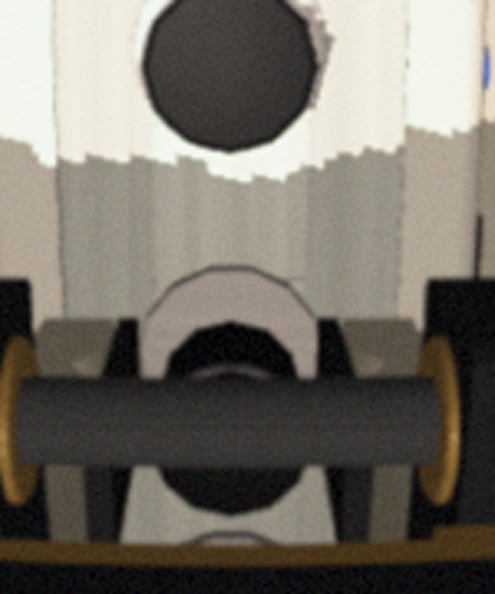

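```bash
python3 -m crank '[[[0.42,0,0,1.5,0],[0.44,0,0,1.5,0],[0.46,0,0,1.5,0],[0.6,0,0,1.5,0],[0.6,0,0,1.5,0],[0.6,0,0,1.5,0]]]'
python3 -m crank '[[[0.6,0.7,0,0,0],[0.6,0.7,0,0,0],[0.6,0.7,0,0,0]]]'

```

```text
clock: 13.0
tool_pos: [0.4445, 0.0994, 0.0926]
orientation: [-90.0, -0.0, -165.5]
force: [-0.1, -0.2, -0.2]
opening: 0.0233
clock: 13.38
tool_pos: [0.4438, 0.0992, 0.0926]
orientation: [-90.0, -0.0, -165.5]
force: [-0.2, -1.0, -0.4]
opening: 0.0233
```

```bash
python3 -m crank '[[[0.6,0.7,0,0,0],[0.6,0.7,0,0,0],[0.6,0.7,0,0,0]]]'
python3 -m crank '[[[0.6,-1.4,0,0,0],[0.6,-2.1,0,0,0],[0.6,-2.1,0,0,0],[0.6,-2.1,0,0,0]]]'

```

```text
clock: 13.75
tool_pos: [0.4433, 0.0991, 0.0926]
orientation: [-90.0, 0.0, -165.5]
force: [1.0, 0.5, -0.3]
opening: 0.0231
clock: 14.25
tool_pos: [0.445, 0.0994, 0.0926]
orientation: [-90.0, -0.0, -165.5]
force: [-2.1, -0.7, 2.0]
opening: 0.023
```

```bash
python3 -m crank '[[[0.6,1.1,0,0,0],[0.6,1.1,0,0,0],[0.2,1.1,0,0,0],[-0.2,1.1,0,0,0],[-0.2,1.1,0,0,0],[-0.2,1.1,0,-28,0],[-0.2,1.1,0,-56,0],[-0.2,1.1,0,-56,0],[0.36,1.1,0,-56,0],[0.36,1.1,0,-56,0],[0.36,1.1,0,-56,0]]]'
python3 - <<'E'
from h import *
o=ctrl.get_obs()
im=ctrl.snapshot("wrist")
a=im[120:300,190:340,::-1];cv2.imwrite("pics/w4c.png",cv2.resize(a,None,fx=3.3,fy=3.3,interpolation=cv2.INTER_CUBIC))
E
```

```text
clock: 15.62
tool_pos: [0.4302, 0.153, 0.0926]
orientation: [-90.0, -0.0, -165.6]
force: [0.9, 0.1, 0.0]
opening: 0.0304
```

View pics/w4c.png

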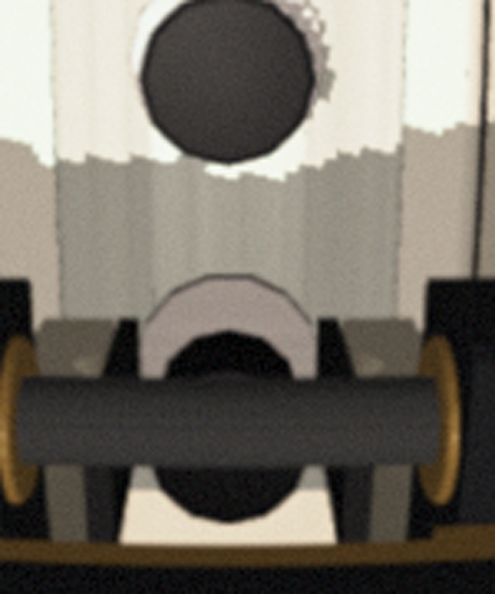

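A's head sits centred between the fingers (about column 229 of the crop), so I grip it and rock it.

```bash
python3 -m crank '[[[0.42,0,0,0,0],[0.44,0,0,0,0],[0.46,0,0,0,0],[0.6,0,0,0,0],[0.6,0,0,0,0],[0.6,0,0,0,0]]]'
python3 -m crank '[[[0.6,0.7,0,0,0],[0.6,0.7,0,0,0],[0.6,0.7,0,0,0]]]'

```

```text
clock: 16.42
tool_pos: [0.4301, 0.1535, 0.0926]
orientation: [-90.0, 0.0, -165.5]
force: [0.3, -0.2, 0.2]
opening: 0.023
clock: 16.8
tool_pos: [0.4294, 0.1533, 0.0926]
orientation: [-90.0, -0.0, -165.5]
force: [0.4, 0.1, -0.2]
opening: 0.0233
```

```bash
python3 -m crank '[[[0.6,0.7,0,0,0],[0.6,0.7,0,0,0],[0.6,0.7,0,0,0]]]'
python3 -m crank '[[[0.6,-1.4,0,0,0],[0.6,-2.1,0,0,0],[0.6,-2.1,0,0,0],[0.6,-2.1,0,0,0]]]'

```

```text
clock: 17.18
tool_pos: [0.4287, 0.1531, 0.0926]
orientation: [-90.0, -0.0, -165.5]
force: [1.4, 0.7, 0.5]
opening: 0.0235
clock: 17.68
tool_pos: [0.4308, 0.1537, 0.0926]
orientation: [-90.0, 0.0, -165.5]
force: [-1.0, -0.1, -0.3]
opening: 0.0235
```

```bash
python3 -m crank '[[[0.6,-0.8,0,0,0],[0.6,-0.8,0,0,0],[0.6,-0.8,0,0,0]]]'
python3 -m crank '[[[0.6,-0.7,0,0,0],[0.6,-0.7,0,0,0],[0.6,-0.7,0,0,0]]]'

```

```text
clock: 18.05
tool_pos: [0.4316, 0.1539, 0.0926]
orientation: [-90.0, 0.0, -165.5]
force: [-0.1, -0.2, 0.1]
opening: 0.0239
clock: 18.42
tool_pos: [0.4323, 0.1541, 0.0926]
orientation: [-90.0, 0.0, -165.5]
force: [-0.8, 0.5, -0.3]
opening: 0.0232
```

```bash
python3 -m crank '[[[0.6,1.8,0,0,0],[0.6,1.8,0,0,0],[0.6,1.8,-4,0,0],[0.6,1.8,-9,0,0],[0.6,1.8,-15,0,0],[0.6,1.8,-15,0,0]]]'

```

```text
clock: 19.18
tool_pos: [0.4308, 0.1539, 0.1082]
orientation: [-90.0, 0.1, -165.5]
force: [-0.5, 1.1, -0.9]
opening: 0.0234
```

```bash
python3 -m crank '[[[0.6,0,-15,0,0],[0.6,0,-40,0,0],[0.6,0,-75,0,0],[0.6,0,-107,0,0],[0.6,0,-107,0,0]]]'
python3 -m crank '[[[0.6,5,0,30,0],[0.6,12,0,75,0],[0.6,20,0,125,0],[0.6,28,0,175,0],[0.6,36,0,225,0],[0.6,44,0,275,0],[0.6,52,0,325,0],[0.6,60,0,375,0],[0.6,66,0,412,0],[0.6,69.6,0,433,0],[0.6,69.6,0,433,0],[0.6,69.6,0,433,0]]]'
python3 - <<'E'
from h import *
o=ctrl.get_obs();print(o['tool_pos'],o['opening'])
for n in("wrist","top"):
    im=ctrl.snapshot(n);cv2.imwrite(f"pics/{n}5.png",im[:,:,::-1])
a=cv2.imread("pics/top5.png")[130:290,170:420];cv2.imwrite("pics/top5c.png",cv2.resize(a,None,fx=2.4,fy=2.4))
E
```

```text
clock: 19.8
tool_pos: [0.4317, 0.1545, 0.217]
orientation: [-90.1, 0.3, -165.5]
force: [-0.4, 0.2, -1.1]
opening: 0.0232
clock: 21.3
tool_pos: [0.471, -0.2826, 0.2138]
orientation: [-90.0, -0.1, -165.5]
force: [0.5, -0.0, 0.1]
opening: 0.0231
[ 0.4710311  -0.28258524  0.21379245] 0.02314532590686403
```

View pics/wrist5.png

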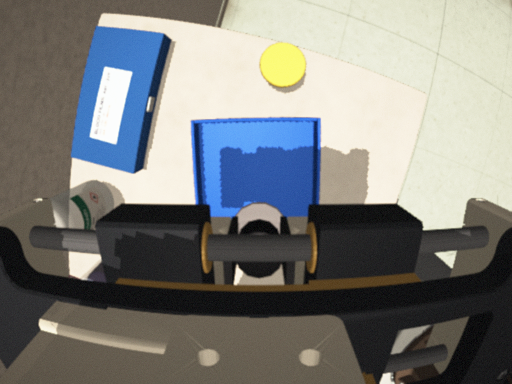

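View pics/top5c.png

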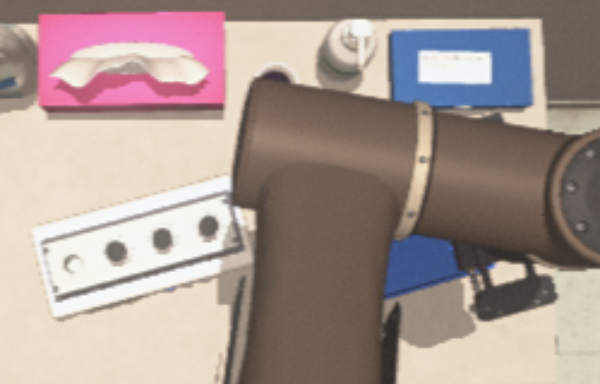

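```bash
python3 - <<'E'
from h import *
o=ctrl.get_obs()
for u,v in[(192,120),(320,119)]:
    print(rot(o['orientation']).T@(watz(u,v,.034,o)-o['tool_pos']))
E
```

```text
[-0.07775451  0.18032208  0.06099593]
[0.06832244 0.18034699 0.06171254]
```

```bash
python3 -m crank '[[[0.6,-2,30,0,0],[0.6,-4,70,0,0],[0.6,-4,110,0,0],[0.6,-4,140,0,0],[0.6,-4,155,0,0],[0.6,-4,160,0,0],[0.6,-4,160,0,0],[0.6,-4,160,0,0]]]'
python3 -m crank '[[[0.6,0,2,0,0],[0.6,0,2,0,0],[0.6,0,2,0,0]]]'

```

```text
clock: 22.4
tool_pos: [0.4762, -0.2822, 0.0557]
orientation: [-89.9, 0.1, -165.5]
force: [0.6, -0.1, -0.6]
opening: 0.0234
clock: 22.78
tool_pos: [0.4754, -0.2821, 0.0527]
orientation: [-90.0, 0.0, -165.5]
force: [0.1, 0.8, -0.8]
opening: 0.0234
```

```bash
python3 -m crank '[[[0.6,0,2,0,0],[0.6,0,2,0,0],[0.6,0,2,0,0]]]'
python3 -m crank '[[[0.6,0,1,0,0],[0.6,0,1,0,0],[0.6,0,1,0,0]]]'

```

```text
clock: 23.15
tool_pos: [0.4753, -0.282, 0.0505]
orientation: [-90.0, -0.0, -165.5]
force: [-0.7, 0.2, 0.5]
opening: 0.023
clock: 23.52
tool_pos: [0.4754, -0.282, 0.0496]
orientation: [-90.0, 0.0, -165.5]
force: [0.2, -1.3, 0.0]
opening: 0.0234
```

```bash
python3 -m crank '[[[0.6,0,0.7,0,0],[0.6,0,0.7,0,0],[0.6,0,0.7,0,0]]]'
python3 -m crank '[[[0.6,0,0.7,0,0],[0.6,0,0.7,0,0],[0.6,0,0.7,0,0]]]'

```

```text
clock: 23.9
tool_pos: [0.4756, -0.2822, 0.0495]
orientation: [-90.0, 0.0, -165.5]
force: [-2.3, 0.7, 5.1]
opening: 0.0233
clock: 24.28
tool_pos: [0.4757, -0.2824, 0.0495]
orientation: [-89.9, 0.0, -165.5]
force: [-2.6, 1.0, 12.1]
opening: 0.0233
```

```bash
python3 -m crank '[[[0.6,0,-1,0,0],[0.6,0,-1,0,0],[0.44,0,-1,0,0],[0.4,0,-1,0,0],[0.3,0,-1,0,0],[0.1,0,-1,0,0],[-0.2,0,-1,0,0],[-0.2,0,-1,0,0],[-0.2,0,-1,0,0]]]'
python3 -m crank '[[[-0.2,0,-30,0,0],[-0.2,0,-80,0,0],[-0.2,0,-140,0,0],[-0.2,0,-140,0,0]]]'
python3 - <<'E'
from h import *
o=ctrl.get_obs();print(o['tool_pos'],o['opening'],o['joint_pos'])
im=ctrl.snapshot("wrist");cv2.imwrite(f"pics/w6.png",im[:,:,::-1])
E
```

```text
clock: 25.4
tool_pos: [0.4754, -0.282, 0.0492]
orientation: [-90.0, -0.0, -165.5]
force: [0.1, -0.6, -0.3]
opening: 0.0524
clock: 25.9
tool_pos: [0.4782, -0.2831, 0.1946]
orientation: [-89.7, 0.5, -165.5]
force: [0.4, 0.4, -1.0]
opening: 0.0524
[ 0.47816135 -0.28305211  0.19463505] 0.052412487084554205 [-10.37610155  10.39257907 -17.67478342   0.08673161 -61.38955639
  24.87402343]
```

View pics/w6.png

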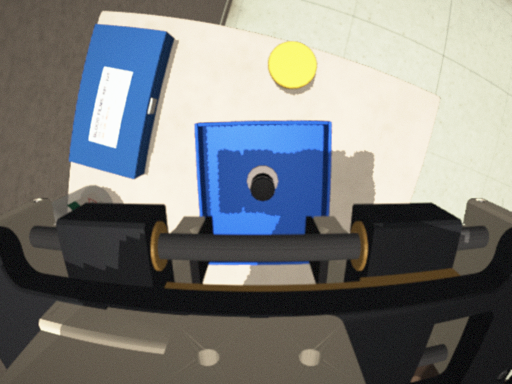

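```bash
python3 -m crank '[[[-0.2,-8,0,-40,0],[-0.2,-18,0,-90,0],[-0.2,-29,0,-140,0],[-0.2,-39,0,-190,0],[-0.2,-49,0,-240,0],[-0.2,-59,0,-290,0],[-0.2,-65.5,0,-320,0],[-0.2,-65.5,0,-320,0],[-0.2,-65.5,0,-320,0],[-0.2,-65.5,0,-320,0]]]'
python3 - <<'E'
from h import *
o=ctrl.get_obs();print(o['tool_pos'],o['orientation'])
T=rot(o['orientation']).T
print(T@(np.array([.4587,.0447,.0926])-o['tool_pos']))
im=ctrl.snapshot("wrist");a=im[120:300,190:340,::-1];cv2.imwrite("pics/w7c.png",cv2.resize(a,None,fx=3.3,fy=3.3,interpolation=cv2.INTER_CUBIC))
E
```

```text
clock: 27.2
tool_pos: [0.4584, 0.0433, 0.1887]
orientation: [-90.0, -0.1, -165.6]
force: [-0.3, 0.2, 0.4]
opening: 0.0525
[0.4584197  0.04332604 0.18872991] [-8.99881121e+01 -5.45783324e-02 -1.65566190e+02]
[-0.0007055   0.09612902 -0.00128067]
```

View pics/w7c.png

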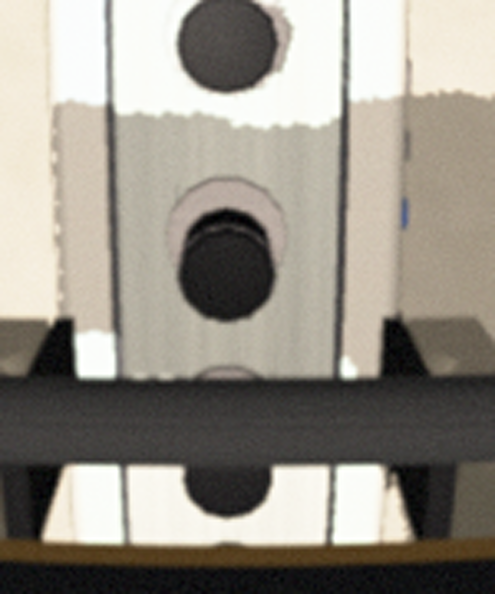

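```bash
python3 -m crank '[[[-0.2,-0.7,40,-0.5,0],[-0.2,-0.7,80,-0.5,0],[-0.2,-0.7,96,-0.5,0],[0.3,-0.7,96,-0.5,0],[0.4,-0.7,96,-0.5,0],[0.42,-0.7,96,-0.5,0],[0.44,-0.7,96,-0.5,0],[0.46,-0.7,96,-0.5,0],[0.6,-0.7,96,-0.5,0],[0.6,-0.7,96,-0.5,0],[0.6,-0.7,96,-0.5,0]]]'
python3 -m crank '[[[0.6,0,-4,0,0],[0.6,0,-9,0,0],[0.6,0,-15,0,0],[0.6,0,-15,0,0]]]'

```

```text
clock: 28.62
tool_pos: [0.4595, 0.0449, 0.0935]
orientation: [-90.0, 0.0, -165.5]
force: [-0.7, 0.2, 5.5]
opening: 0.0231
clock: 29.12
tool_pos: [0.4596, 0.045, 0.1087]
orientation: [-90.0, 0.1, -165.5]
force: [0.1, -0.2, -1.1]
opening: 0.0234
```

```bash
python3 -m crank '[[[0.6,0,-15,0,0],[0.6,0,-40,0,0],[0.6,0,-75,0,0],[0.6,0,-107,0,0],[0.6,0,-107,0,0]]]'
python3 -m crank '[[[0.6,7,0,30,0],[0.6,18,0,75,0],[0.6,30,0,125,0],[0.6,43,0,175,0],[0.6,54,0,225,0],[0.6,63,0,260,0],[0.6,66.5,0,274,0],[0.6,66.5,0,274,0],[0.6,66.5,0,274,0]]]'
python3 - <<'E'
from h import *
o=ctrl.get_obs();print(o['tool_pos'],o['opening'])
T=rot(o['orientation']).T
print(T@(np.array([.4639,-.2375,.0505])-o['tool_pos']))
im=ctrl.snapshot("wrist");cv2.imwrite(f"pics/w8.png",im[:,:,::-1])
E
```

```text
clock: 29.75
tool_pos: [0.4606, 0.0454, 0.2175]
orientation: [-90.0, 0.3, -165.5]
force: [0.7, -0.0, -1.2]
opening: 0.0233
clock: 30.88
tool_pos: [0.4633, -0.2363, 0.2148]
orientation: [-90.0, -0.0, -165.5]
force: [1.0, -0.1, -0.5]
opening: 0.0231
[ 0.46331517 -0.2363059   0.21481921] 0.02309066833786969
[-0.00032583  0.16431852  0.00137381]
```

View pics/w8.png

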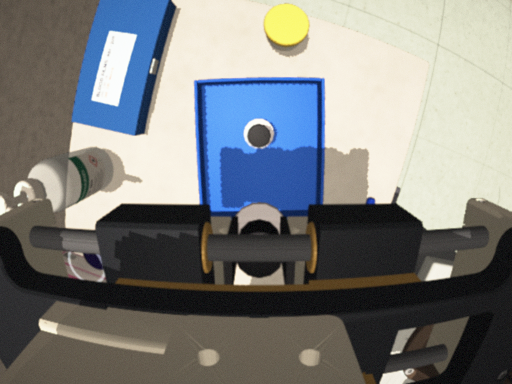

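Plug A stands at pixel (258,133) in the tray; C is held at (261,245). I now lower C.

```bash
python3 -m crank '[[[0.6,0,30,0,0],[0.6,0,70,0,0],[0.6,0,110,0,0],[0.6,0,140,0,0],[0.6,0,155,0,0],[0.6,0,161,0,0],[0.6,0,161,0,0],[0.6,0,161,0,0],[0.6,0,161,0,0]]]'
python3 -m crank '[[[0.6,0,2,0,0],[0.6,0,2,0,0],[0.6,0,2,0,0]]]'

```

```text
clock: 32.05
tool_pos: [0.464, -0.2372, 0.055]
orientation: [-90.0, 0.1, -165.5]
force: [-0.2, -0.4, -0.5]
opening: 0.0232
clock: 32.42
tool_pos: [0.4634, -0.2371, 0.0521]
orientation: [-90.0, -0.0, -165.5]
force: [-0.3, 0.2, -0.8]
opening: 0.0236
```

```bash
python3 -m crank '[[[0.6,0,1,0,0],[0.6,0,1,0,0],[0.6,0,1,0,0]]]'

```

```text
clock: 32.8
tool_pos: [0.4634, -0.2371, 0.0511]
orientation: [-90.0, -0.0, -165.5]
force: [0.6, 0.1, -0.9]
opening: 0.0233
```

```bash
python3 -m crank '[[[0.6,0,0.8,0,0],[0.6,0,0.8,0,0],[0.6,0,0.8,0,0]]]'
python3 -m crank '[[[0.6,0,0.7,0,0],[0.6,0,0.7,0,0],[0.6,0,0.7,0,0]]]'

```

```text
clock: 33.17
tool_pos: [0.4635, -0.2371, 0.0505]
orientation: [-90.0, 0.0, -165.5]
force: [-1.1, 0.1, 1.8]
opening: 0.0237
clock: 33.55
tool_pos: [0.4637, -0.2373, 0.0504]
orientation: [-90.0, 0.0, -165.5]
force: [-2.0, -0.1, 8.4]
opening: 0.0232
```

```bash
python3 -m crank '[[[0.6,0,-0.7,0,0],[0.6,0,-0.7,0,0],[0.44,0,-0.7,0,0],[0.4,0,-0.7,0,0],[0.3,0,-0.7,0,0],[0.1,0,-0.7,0,0],[-0.2,0,-0.7,0,0],[-0.2,0,-0.7,0,0],[-0.2,0,-0.7,0,0]]]'
python3 -m crank '[[[-0.2,0,-30,0,0],[-0.2,0,-80,0,0],[-0.2,0,-140,0,0],[-0.2,0,-140,-50,0],[-0.2,0,-140,-110,0],[-0.2,0,-140,-160,0],[-0.2,0,-140,-160,0],[-0.2,0,-140,-160,0],[-0.2,0,-140,-160,0]]]'
python3 - <<'E'
from h import *
o=ctrl.get_obs();print(o['clock'],o['tool_pos'],o['opening'])
for n in("wrist","top","side"):
    im=ctrl.snapshot(n);cv2.imwrite(f"pics/{n}9.png",im[:,:,::-1])
a=cv2.imread("pics/top9.png")[130:290,90:420];cv2.imwrite("pics/top9c.png",cv2.resize(a,None,fx=2.4,fy=2.4))
a=cv2.imread("pics/side9.png")[140:330,140:390];cv2.imwrite("pics/side9c.png",cv2.resize(a,None,fx=3,fy=3))
E
```

```text
clock: 34.67
tool_pos: [0.4634, -0.2371, 0.0504]
orientation: [-90.0, -0.0, -165.5]
force: [-0.7, 0.3, 0.7]
opening: 0.0522
clock: 35.8
tool_pos: [0.4235, -0.0829, 0.1902]
orientation: [-90.0, -0.0, -165.6]
force: [-0.3, -0.6, 0.1]
opening: 0.0523
35.8 [ 0.42352173 -0.08294664  0.19022117] 0.05234911203159098
```

View pics/wrist9.png

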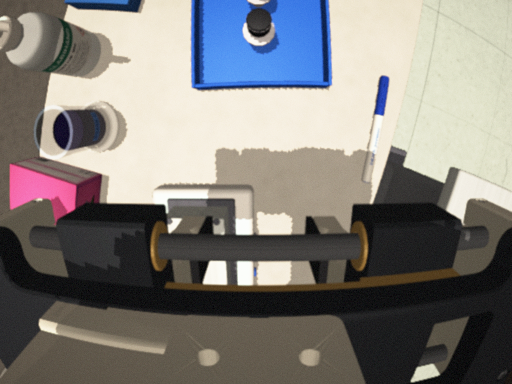

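View pics/side9c.png

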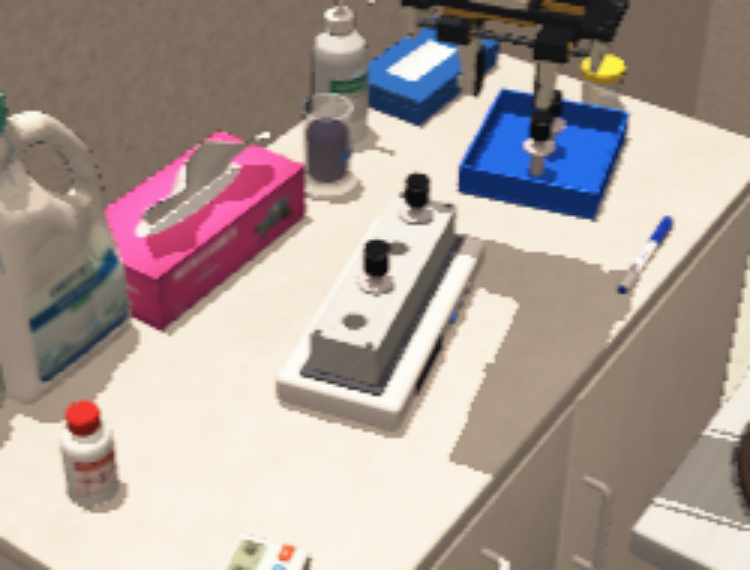

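View pics/top9c.png

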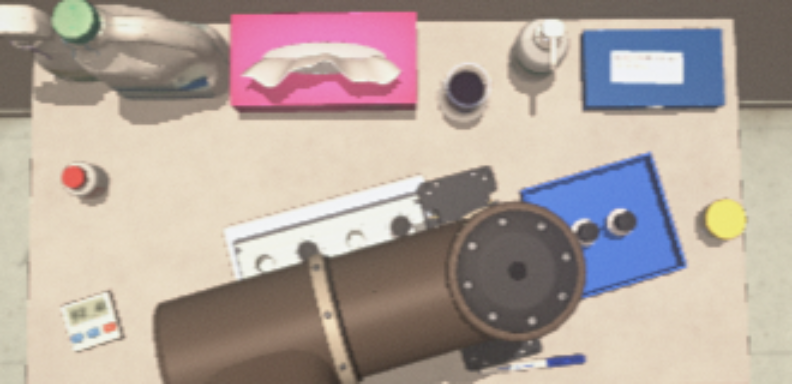

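```bash
python3 - <<'E'
from plant import ctrl
print(ctrl.close_job())
E
```

```text
the job is handed in; nothing more can be done
None
```

The two loose plugs are out of the heater and standing upright in the blue tray, and the job is handed in at about 36 s. The loose ones were the one farthest from the tray and the third from it's side counterpart: numbering from the far end (+y), plugs 1 and 3.

- **Rocking test:** plugs 1 and 3 each moved about 3.6 mm sideways with only noise-level force. I stopped there without reaching the well wall. Plugs 2 and 4 met resistance after about 2 mm in all. I felt about 1 N one way and 2 N the other on plug 2, and 3 N and up to about 6 N (including the vertical part) on plug 4, so I left them in place.
- **Forces:** the snug plugs were never pulled. The highest force I read was about 12 N, when the first plug was pressed briefly onto the tray floor.
- **Last checks:** the top, side and wrist pictures show both plugs in the tray and the other two still seated. The bottle, jar, pot and other items look unmoved, and the open gripper is clear of everything. No check failed or disagreed beyond 2–5 mm between the camera estimates, which I corrected before gripping and placing.

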